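Index a welding turntable to its next slot

ROBOT

A 6-joint arm with a two-finger parallel gripper is mounted at the origin on the work surface. World frame = base frame: x ahead of the robot, y to its left, z up, the work surface at z = 0. Lengths are in mm, angles in degrees, forces in N, time in s.
With the tool pointing down it reaches from about 300 to 850 mm from the base axis. Payload 4.2 kg.
Tool frame: the origin (TCP) lies between the finger pads; the fingertips stand 19 mm ahead of it and the grasp point (between the pads) is the TCP (env.tips_ahead is the distance from the TCP to the fingertips, in mm); z points along the fingers, y is the direction in which the jaws open and shut (so a half turn about z gives the same grasp; the last joint's range is limited). The gripper opens to 91 mm and grips with 3 to 60 N. Pads are 32 mm wide; open, the fingers measure 118 mm over their backs; the gripper's body (76 mm by 178 mm) begins 60 mm behind the grasp point.
Start: joints at [-1.146, 18.312, 89.639, -0, 72.044, -1.146], TCP at [575.014, 0, 232.976] pointing down, gripper open.
Joint ranges: [-177.97, 177.97], [-48.28, 115.42], [12.27, 149.76], [-77.06, 257.06], [2.81, 150.46], [-146.56, 146.56]. Speed limits (degrees/s): [147.25, 147.25, 180, 180, 180, 180].

INTERFACE

Orientations are given as [roll, pitch, yaw] about the fixed x, y, z axes, in that order (R = Rz(yaw) Ry(pitch) Rx(roll)).
In Python, from workcell import telemetry, viewer, job_done, env gives the robot as it stands. The module is installed in compiled form; this text tells all that it offers.
- The arm moves only by the shell command python3 -m jog 'ROWS' [FORCE]. ROWS is JSON, a list of rows, each a list of 3 entries, a list of its own where there are three numbers: the shift along the tool's x, y, z in cm, then the turn about the tool's z in degrees, then the opening, from 0 (shut) to 1 (fully open). A call has 1 to 10 rows; each row shifts and turns the pose as measured when the row begins, along the tool's axes as they then stand; what a row does not reach is not made up. A row lasts 1/8 s, in which the tool goes at most 62.5 mm and 10.7 degrees, less where a joint would pass 70% of its speed; a pose out of reach is approached as far as the arm can. A call is refused whole if a number of a shift passes 6.25 or a number of a turn 10.7, either way. A call with a gripper value outside its range is refused whole. The fingers move at their own pace and stop on an object; FORCE is the grip in N (left out, the last holds). Time passes only in rows, so rows that do not move let the fingers close. It gives the time, the measured TCP pose, the force and the opening at its end, in the units of the state.
- telemetry.state(): the state, without advancing time (a new reading comes with each control period).
- viewer.grab_frame(name): name is "scene" or "side" or "wrist"; returns a dict with "color" (420x560x3 uint8, red, green, blue), "K" (3x3 intrinsics, pixels), "rvec" (rotation vector, rad) and "tvec" (3), from world to camera coordinates, as OpenCV has them. Camera axes: x right, y down, z forward; pixel columns grow to the right and rows downward; lengths in mm; the calibration is good to about 2 mm. A picture is of the moment at which its call begins. There is no depth.
- job_done(): hands the job in, once; it reports no verdict.
The state is a dict: "time_s": time; "qpos": joint angles; "qvel": joint speeds; "effort": joint torques, N m; "ee_pos": TCP position; "ee_rot": TCP orientation; "force": force on the tool from outside, world axes, zero at the start; "torque": the same for the moment, N m; "gripper_width": finger opening in mm.
Only numpy, scipy, OpenCV 4.12 (cv2) and the standard library are available. Lean on these libraries where they do the work, as an engineer would, in place of code of your own. Each camera call takes 0.05 s, during which the arm holds its last target. There are 200 camera calls.

TASK

The pipe flange clamped on the welding turntable needs its next position: draw the spring index pin by its black knob, turn the table clockwise (seen from above) and let the pin drop fully home into the very next slot of the index ring, without overrunning that slot. Do it gently: never lean the pin hard against the ring or the side of a slot. Leave the tools, angle iron and green rod caddy around it alone.

Things in the scene. Friction and masses are not known exactly. Their poses are not given: they have to be found in the camera images.
- ring_centre (a point): point on the vertical axis of the turntable, level with the top of its index ring (60 mm above the bench). Fixed ring: grey cast iron, outer radius 138 mm, pin circle radius 115 mm. Above it the faceplate, radius 92 mm, top 80 mm above the bench, with a clamped flange and pipe stub on the axis (pipe radius 29 mm, top 142 mm above the bench).
- knob_centre (a point): centre, half-way up, of the pin's black upright knob, 30 mm diameter, 36 mm tall, on an arm of the faceplate 115 mm from the axis; it circles about ring_centre as the table turns, not spinning in the arm. Pin home: centre 134 mm above the bench, knob 116 to 152 mm; below it a guide barrel, 24 mm diameter, top at 108 mm. Grip from above at any yaw.
- plunger (a joint): height of pin and knob above fully home, m: 0 = home (10 mm deep in a slot), 0.010 = tip just clear of the ring or riding on ring or shoe, 0.016 = upper stop. A spring presses it down, about 6 N at home, 10 N at 0.014; let go, it snaps down by itself. The pin is 10 mm thick with a flat tip.
- turntable (a joint): table angle, rad, growing clockwise from above; 0 at the start, pin in a slot. The next slot clockwise is in a bright steel shoe clamped by hand in an arc window (0.46 to 0.98 rad) of the ring, so it lies anywhere from 0.55 to 0.89 rad; its face is flush with the ring's. Unwanted slots at 1.44 and -0.72 rad. Turning takes 2 to 4 N at the knob, 1 to 2 N more with the pin riding.
- index_ring: the fixed index ring with its shoe; origin on the turntable axis at bench height. Its slots are radial, 12.5 mm wide along the pin circle and 30 mm long. The pin must never press on it (downward, or sideways in a slot) with more than 45 N.
- rod_caddy_mid (a point): middle of the green upright rod caddy, a can about 104 mm wide and 253 mm tall, 2.5 kg; leave it alone
- chipping_hammer_mid (a point): a point in the chipping hammer lying on the bench, 260 mm long; leave it alone
- wire_brush_mid (a point): a point in the wire brush lying on the bench, 220 mm long; leave it alone
- angle_iron_mid (a point): a point in the piece of angle iron lying on the bench, 140 x 40 x 40 mm; leave it alone

How it is judged:
By the outcome, as a careful person would: the job done as asked, in the order asked, and still so for the second after the job is handed in, with the robot touching nothing.
It also fails if it takes over 43 s, if anything falls off the work surface, if the arm or the gripper's body presses on something with over 40 N, if the wrist force passes 120 N, or if a joint passes its speed limit or range.

## Working session

There is one attempt and no reset: what is moved stays moved. The work goes in short steps, Python scripts to look and compute and a shell command to move; the robot and the scene stay as the last step left them, time stands still between calls to the robot, and variables do not carry over. Pictures are saved under pics/ and viewed, about 8 in all and at most 12, crops included, and the job is handed in when it is done.

```bash
mkdir -p pics
cat > h.py <<'E'
import numpy as np, cv2
from workcell import telemetry, viewer
def grab(n,out=None):
    f=viewer.grab_frame(n)
    if out: cv2.imwrite('pics/'+out,f['color'][:,:,::-1])
    np.savez('pics/'+n+'.npz',**{k:np.array(f[k]) for k in('color','K','rvec','tvec')})
    return f
def back(f,uv,z):
    R=cv2.Rodrigues(np.array(f['rvec'],float))[0];t=np.array(f['tvec'],float).ravel()
    d=R.T@np.linalg.inv(f['K'])@np.array([uv[0],uv[1],1.]);c=-R.T@t
    return c+d*(z-c[2])/d[2]
def proj(f,P):
    return cv2.projectPoints(np.array(P,float).reshape(-1,3),np.array(f['rvec'],float),np.array(f['tvec'],float),np.array(f['K'],float),None)[0].reshape(-1,2)
E
python3 - <<'E'
from h import *
a=grab('scene','s0.png');b=grab('side','d0.png')
print(telemetry.state())
E
```

```text
{'time_s': 0.1, 'qpos': array([-1.14369167e+00,  1.83471865e+01,  8.97008222e+01, -1.40320426e-03,
        7.20449268e+01, -1.14625273e+00]), 'qvel': array([-0.01176315, -0.08376501, -0.17197394, -0.03030342,  0.01402692,
       -0.0603559 ]), 'effort': array([ 5.01049108e-04, -4.13330913e+01, -2.32510239e+01,  7.29743019e-02,
        4.21804120e-02, -4.88014211e-05]), 'ee_pos': array([5.74559870e+02, 2.44929633e-02, 2.32202750e+02]), 'ee_rot': array([-1.79907056e+02, -5.25237244e-04,  9.00029943e+01]), 'force': array([-0.07551267, -0.49618931, -0.1957598 ]), 'torque': array([ 0.04342257, -0.04310504,  0.00141706]), 'gripper_width': 91.35443869191744}
```

View pics/s0.png

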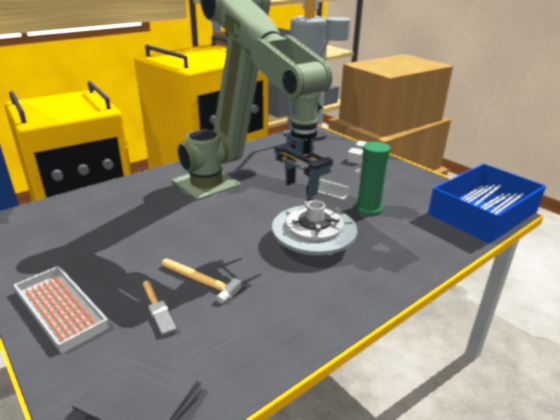

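View pics/d0.png

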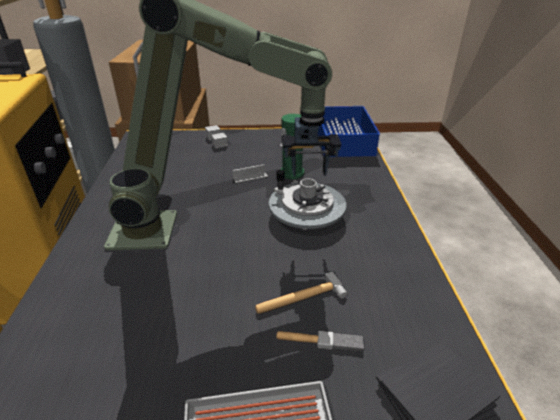

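The scene camera shows the ring at about (315,230) with the pipe top near (316,206), and the caddy at (373,180). The side camera shows the ring at (308,203), the pipe top at (308,183) and a dark knob near (281,180). Next I'll triangulate these and look through the wrist camera.

Run:
```python
from h import *
a=dict(np.load('pics/scene.npz'));b=dict(np.load('pics/side.npz'))
print('pipe',back(a,(316,205),142),back(b,(308,182),142))
print('knob',back(b,(281,180),134)); print('caddy',back(a,(371,211),0),back(b,(292,178),0))
w=grab('wrist','w0.png')
def z(f,x0,x1,y0,y1,k): return cv2.resize(f['color'][y0:y1,x0:x1],None,fx=k,fy=k,interpolation=cv2.INTER_CUBIC)
o=np.hstack([z(a,250,400,130,270,2.6),z(b,245,365,105,245,2.6)])
cv2.imwrite('pics/z0.png',o[:,:,::-1]);print(o.shape)
```

```text
pipe [585.75718077  60.52367109 142.        ] [580.79581079  65.80263384 142.        ]
knob [487.84720545  96.98515902 134.        ]
caddy [568.92938171 369.41823259   0.        ] [546.79935196 335.93570552   0.        ]
(364, 702, 3)
```

View pics/w0.png

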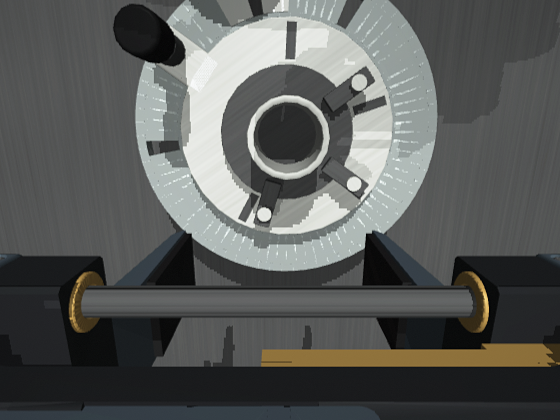

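View pics/z0.png

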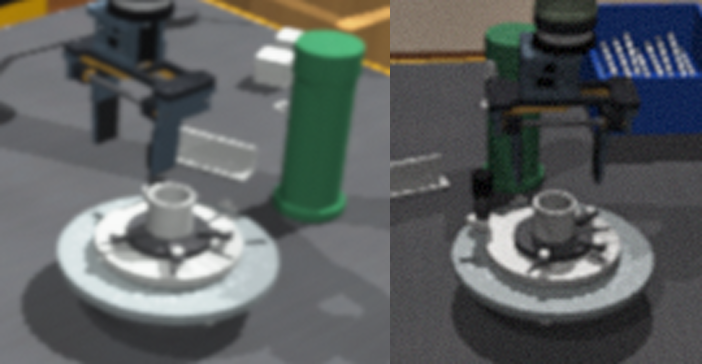

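Wrist view: pipe top at (288,137), black knob top near (137,27), and slots at (163,147), (258,8) and (350,12). Clockwise from the knob runs upward and then right. Next I'll turn these into positions and slot angles.

Run:
```python
from h import *
w=dict(np.load('pics/wrist.npz'))
R=cv2.Rodrigues(w['rvec'])[0];print('cam',-R.T@w['tvec'].ravel(), R[0],R[1])
c=back(w,(288,137),142);print('c',c)
print('ringL/R',back(w,(136,120),60),back(w,(437,120),60), back(w,(287,271),60))
k=back(w,(138,24),152);print('knobtop',k,np.hypot(*(k-c)[:2]))
def ang(p):return np.arctan2(*(p-c)[1::-1])
for uv in[(163,147),(258,8),(350,12)]:
    p=back(w,uv,60);print(uv,p,np.hypot(*(p-c)[:2]),'cw from knob',(ang(k)-ang(p)+np.pi)%(2*np.pi)-np.pi)
```

```text
cam [574.46937466  75.46845693 384.06452597] [ 9.99995183e-01  5.98463290e-04 -3.04568462e-03] [ 0.001388   -0.96388232  0.2663249 ]
c [580.39906856  61.61567277 142.        ]
ringL/R [443.45704155  72.01957909  60.        ] [718.0223319   72.19258388  60.        ] [582.46978204 -78.04353194  60.        ]
knobtop [488.09750124 129.62177285 152.        ] 114.64906881061626
(163, 147) [465.97959803  47.70666445  60.        ] 115.26177055022323 cw from knob -0.7559555698690019
(258, 8) [556.29779552 163.22377175  60.        ] 104.42737735536623 cw from knob 0.7029145472517477
(350, 12) [633.86525962 160.19747036  60.        ] 112.14724429687033 cw from knob 1.4327624737618798
```

```bash
python3 -m jog '[[[3.2,-2.2,0],0,1],[[3.2,-2.2,0],0,1],[[3.2,-2.2,0],0,1],[[3.2,-2.2,0],0,1],[[0,0,0],0,1],[[0,0,0],0,1]]'
python3 - <<'E'
from h import *
w=grab('wrist','w1.png');print(telemetry.state()['ee_pos'],telemetry.state()['ee_rot'])
E
```

```text
time_s: 0.9
ee_pos: [484.0, 130.7, 230.4]
ee_rot: [-179.8, 0.0, 89.9]
force: [0.5, 0.9, -0.1]
gripper_width: 91.1
[483.99586067 130.54909579 230.4051532 ] [-1.79742388e+02  2.48577900e-02  8.98815359e+01]
```

View pics/w1.png

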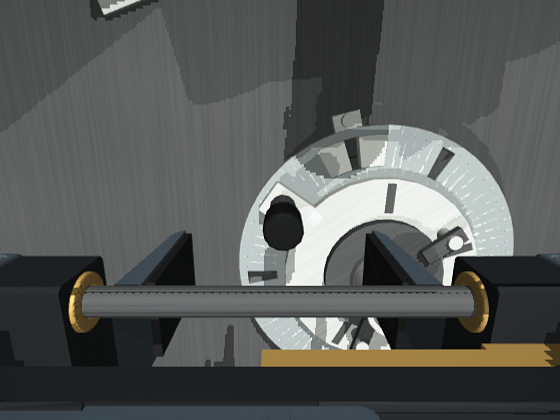

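The shoe slot is at about (351,154), the ring slots at (263,275) and (441,162), and the knob top near (284,228). One zoom will make the edges precise.

Run:
```python
from h import *
w=dict(np.load('pics/wrist.npz'))
o=cv2.resize(w['color'][110:300,235:475],None,fx=3.2,fy=3.2,interpolation=cv2.INTER_NEAREST)
o=np.clip(o.astype(float)*1.0,0,255).astype(np.uint8)
cv2.imwrite('pics/z1.png',o[:,:,::-1]);print(o.shape)
```

```text
(608, 768, 3)
```

View pics/z1.png

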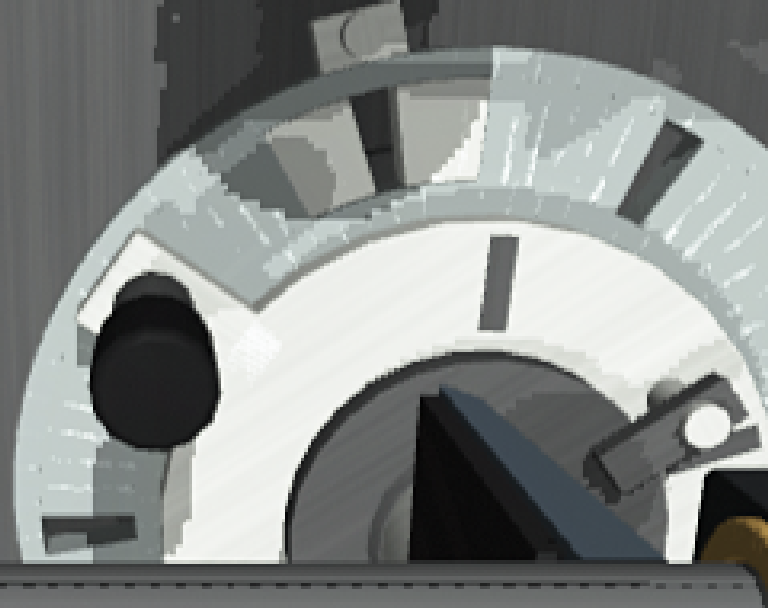

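Run:
```python
from h import *
w=dict(np.load('pics/wrist.npz'))
c=np.array([580.7,61,0])
P=lambda u,v,z:back(w,(235+u/3.2,110+v/3.2),z)
from scipy.optimize import least_squares
rim=np.array([P(*q,60)[:2] for q in[(17,480),(40,350),(125,205),(190,150),(497,47),(590,65),(700,112)]])
r=least_squares(lambda p:np.hypot(*(rim-p[:2]).T)-138,c[:2]);print('centre fit',r.x,r.fun.round(1))
for c in (c[:2],r.x):
  k=P(154,388,152)[:2];a0=np.arctan2(*(k-c)[::-1]);print('c',c,'knob',k,np.hypot(*(k-c)),a0)
  for n,q in dict(shoeL=[(352,97),(364,143),(376,190)],shoeR=[(392,88),(396,137),(400,187)],sl144=[(684,130),(658,172),(630,216)],slm072=[(45,530),(90,528),(135,526)]).items():
    for u in q:
      d=P(*u,60)[:2]-c;t=(a0-np.arctan2(d[1],d[0])+np.pi)%(2*np.pi)-np.pi;print(n,np.hypot(*d).round(1),t.round(3))
print('proj',(proj(w,[[*r.x,60]])-[235,110])*3.2)
```

```text
centre fit [580.74198183  59.30299848] [-1.  -0.4  0.9  0.   1.2 -0.4 -1.4]
c [580.7  61. ] knob [486.40456201 127.62182421] 115.45603962890333 2.526502745475052
shoeL 128.9 0.666
shoeL 115.1 0.668
shoeL 100.8 0.67
shoeR 128.6 0.756
shoeR 114.6 0.749
shoeR 99.9 0.74
sl144 128.8 1.437
sl144 115.2 1.44
sl144 100.6 1.442
slm072 129.0 -0.716
slm072 114.6 -0.722
slm072 100.1 -0.73
c [580.74198183  59.30299848] knob [486.40456201 127.62182421] 116.47751168083168 2.5148113563308008
shoeL 130.6 0.658
shoeL 116.8 0.66
shoeL 102.4 0.663
shoeR 130.3 0.747
shoeR 116.2 0.74
shoeR 101.6 0.731
sl144 130.3 1.419
sl144 116.7 1.421
sl144 102.1 1.422
slm072 128.9 -0.714
slm072 114.4 -0.719
slm072 100.0 -0.725
proj [[447.98444358 498.3686412 ]]
```

The geometry is consistent. With the axis at (580.7,61), the known slots come out at 1.44 and -0.722 rad, and the knob radius is 115. The shoe slot is near 0.71–0.72, with its right wall ambiguous. I'll align the jaws with the tangent (turn -54.8°) over the knob.

```bash
python3 -m jog '[[[-0.31,0.28,0],0,1],[[0,0,0],-10.7,1],[[0,0,0],-10.7,1],[[0,0,0],-10.7,1],[[0,0,0],-10.7,1],[[0,0,0],-10.7,1],[[0,0,0],-1.5,1],[[0,0,0],0,1]]'
cat >> h.py <<'E'
C=np.array([580.7,61.]);A0=2.5265
def info(th=0,z=138):
    "shift in tool axes to knob at table angle th, heading tangent"
    s=telemetry.state();p=s['ee_pos'];a=np.radians(s['ee_rot'])
    from scipy.spatial.transform import Rotation as Ro
    R=Ro.from_euler('xyz',a).as_matrix()
    phi=A0-th;tgt=np.array([*(C+115*np.array([np.cos(phi),np.sin(phi)])),z])
    tan=np.arctan2(-np.cos(phi),np.sin(phi));hd=np.arctan2(R[1,1],R[0,1])
    d=p[:2]-C
    print('t',round(s['time_s'],2),'p',p.round(1),'rot',s['ee_rot'].round(1),'F',s['force'].round(1),'w',round(s['gripper_width'],1),'| tcp table angle',round(A0-np.arctan2(d[1],d[0]),4),'r',np.hypot(*d).round(1))
    print('to th',th,': shift cm',((tgt-p)@R/10).round(2),'turn',round(float(np.degrees((hd-tan+np.pi)%(2*np.pi)-np.pi)),1))
E
python3 -c "
from h import *
info(0)"
```

```text
time_s: 1.95
ee_pos: [492.0, 120.6, 229.3]
ee_rot: [-179.8, -0.1, 145.0]
force: [-0.0, 0.3, 0.2]
gripper_width: 91.3
t 1.95 p [492.  120.6 229.3] rot [-1.798e+02 -1.000e-01  1.450e+02] F [-0.   0.3  0.2] w 91.3 | tcp table angle -0.0238 r 106.8
to th 0 : shift cm [0.8  0.3  9.13] turn 0.2
```

```bash
python3 -m jog '[[[0.8,0.3,0],0,1],[[0,0,1.5],0,1],[[0,0,2],0,1],[[0,0,2],0,1],[[0,0,1],0,1],[[0,0,0],0,1]]'
python3 -c "
from h import *
info(0);info(0,134)
grab('side','d1.png');w=grab('wrist')
f=dict(np.load('pics/side.npz'));
o=np.hstack([cv2.resize(f['color'][100:260,220:380],(420,420)),w['color'][:,80:460]])
cv2.imwrite('pics/z2.png',o[:,:,::-1])"
```

```text
time_s: 2.7
ee_pos: [485.4, 128.0, 159.5]
ee_rot: [-179.7, -0.2, 144.8]
force: [-0.7, 0.9, 0.4]
gripper_width: 91.4
t 2.7 p [485.4 128.  159.5] rot [-179.7   -0.2  144.8] F [-0.7  0.9  0.4] w 91.4 | tcp table angle -0.0021 r 116.5
to th 0 : shift cm [-0.16  0.04  2.15] turn 0.0
t 2.7 p [485.4 128.  159.5] rot [-179.7   -0.2  144.8] F [-0.7  0.9  0.4] w 91.4 | tcp table angle -0.0021 r 116.5
to th 0 : shift cm [-0.16  0.04  2.55] turn 0.0
```

View pics/z2.png

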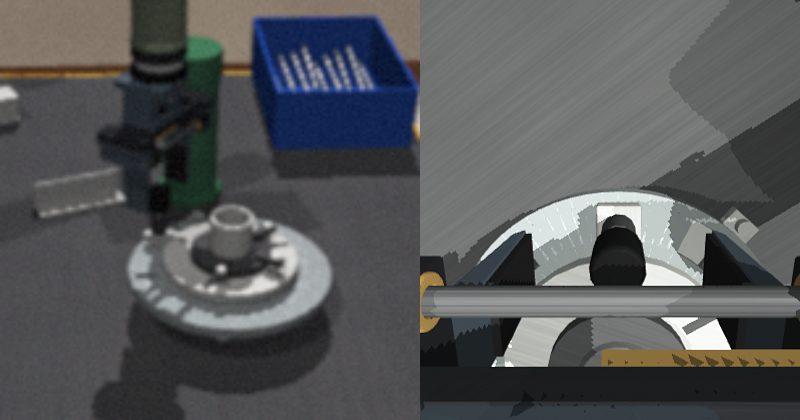

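The knob sits centred between the fingers. I'll lower and close gently.

```bash
python3 -m jog '[[[-0.16,0.04,1.2],0,1],[[0,0,0.9],0,1],[[0,0,0],0,0.6],[[0,0,0],0,0.4],[[0,0,0],0,0.25],[[0,0,0],0,0.25],[[0,0,0],0,0.25]]' 8
python3 -c "
from h import *
info(0)"
```

```text
time_s: 3.68
ee_pos: [488.9, 127.7, 139.8]
ee_rot: [-179.9, 0.0, 144.8]
force: [-0.7, 0.0, -0.6]
gripper_width: 44.1
t 3.67 p [488.9 127.7 139.8] rot [-179.9    0.   144.8] F [-0.7  0.  -0.6] w 44.1 | tcp table angle 0.0137 r 113.5
to th 0 : shift cm [ 0.15 -0.15  0.18] turn 0.0
```

```bash
python3 -m jog '[[[0.1,-0.12,0.12],0,0.42],[[0,0,0],0,0.42],[[0,0,0],0,0.36],[[0,0,0],0,0.3],[[0,0,0],0,0.28],[[0,0,0],0,0.28],[[0,0,0],0,0.28]]' 8
python3 -c "
from h import *
info(0)"
```

```text
time_s: 4.55
ee_pos: [487.0, 127.1, 138.6]
ee_rot: [-179.9, 0.0, 144.8]
force: [-0.5, -0.9, 0.0]
gripper_width: 29.5
t 4.55 p [487.  127.1 138.6] rot [-179.9    0.   144.8] F [-0.5 -0.9  0. ] w 29.5 | tcp table angle -0.0004 r 114.6
to th 0 : shift cm [0.04 0.01 0.06] turn 0.0
```

Contact at 29.5 mm with no side force, at angle -0.0004. I'll tighten the grip and draw the pin about 13 mm.

```bash
python3 -m jog '[[[0,0,0],0,0.2],[[0,0,0],0,0.2],[[0,0,-0.4],0,0.2],[[0,0,-0.4],0,0.2],[[0,0,-0.3],0,0.2],[[0,0,0],0,0.2]]' 35
python3 -c "
from h import *
info(0,151.5)"
```

```text
time_s: 5.3
ee_pos: [487.0, 127.1, 147.5]
ee_rot: [-179.8, -0.0, 144.8]
force: [2.3, 0.2, -10.2]
gripper_width: 29.4
t 5.3 p [487.  127.1 147.5] rot [-179.8   -0.   144.8] F [  2.3   0.2 -10.2] w 29.4 | tcp table angle -0.0007 r 114.7
to th 0 : shift cm [ 0.03  0.01 -0.4 ] turn 0.0
```

```bash
python3 -m jog '[[[0,0,-0.3],0,0.2],[[0,0,-0.25],0,0.2],[[0,0,-0.05],0,0.2]]' 35
python3 -c "
from h import *
info(0,151.5)"
```

```text
time_s: 5.68
ee_pos: [487.0, 127.1, 153.1]
ee_rot: [-179.8, -0.1, 144.8]
force: [3.3, -0.2, -11.7]
gripper_width: 29.3
t 5.67 p [487.  127.1 153.1] rot [-1.798e+02 -1.000e-01  1.448e+02] F [  3.3  -0.2 -11.7] w 29.3 | tcp table angle -0.001 r 114.7
to th 0 : shift cm [0.03 0.01 0.16] turn 0.0
```

```bash
python3 -m jog '[[[-0.01,0.4,0],2,0.2],[[-0.02,0.6,0],3,0.2],[[-0.02,0.6,0],3,0.2],[[-0.02,0.6,0],3,0.2],[[0,0,0],0,0.2]]' 35
python3 -c "
from h import *
info(0.25,152)"
```

```text
time_s: 6.3
ee_pos: [501.0, 143.3, 152.4]
ee_rot: [-179.7, 0.0, 133.8]
force: [3.6, 2.1, -11.7]
gripper_width: 29.1
t 6.3 p [501.  143.3 152.4] rot [-179.7    0.   133.8] F [  3.6   2.1 -11.7] w 29.1 | tcp table angle 0.1862 r 114.6
to th 0.25 : shift cm [0.02 0.73 0.03] turn 3.4
```

```bash
python3 -m jog '[[[-0.01,0.6,-0.01],3,0.2],[[-0.01,0.6,-0.01],3.2,0.2],[[-0.01,0.6,-0.01],3.2,0.2],[[-0.01,0.6,-0.01],3.2,0.2],[[-0.01,0.6,-0.01],3.2,0.2],[[-0.01,0.6,-0.01],3.2,0.2],[[0,0.3,-0.01],1.6,0.2],[[0,0,-0.01],0,0.2]]' 35
python3 -c "
from h import *
info(0.6,152)
w=grab('wrist','w3.png')
cv2.imwrite('pics/z3.png',cv2.resize(w['color'][150:300,130:430],None,fx=2.6,fy=2.6,interpolation=cv2.INTER_NEAREST)[:,:,::-1])"
```

```text
time_s: 7.3
ee_pos: [533.6, 165.4, 152.4]
ee_rot: [-179.8, 0.3, 113.7]
force: [3.3, 1.7, -11.5]
gripper_width: 29.2
t 7.3 p [533.6 165.4 152.4] rot [-179.8    0.3  113.7] F [  3.3   1.7 -11.5] w 29.2 | tcp table angle 0.5316 r 114.6
to th 0.6 : shift cm [0.03 0.79 0.03] turn 3.3
```

View pics/z3.png

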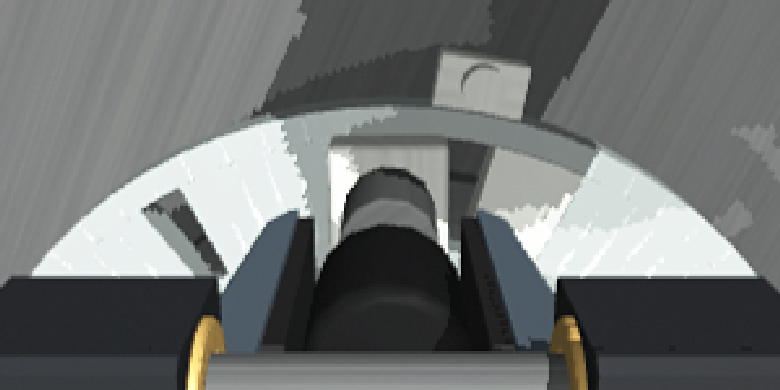

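The outer end of the shoe slot is visible to the right of the arm. Its right edge runs from (490,147) to (477,212) in the zoom. I'll work out that angle.

Run:
```python
from h import *
w=dict(np.load('pics/wrist.npz'))
for n,L in dict(R=[(493,147),(485,180),(477,212)],boss=[(441,50),(530,62)],shoeRend=[(585,178),(553,235)],ringR=[(597,150)]).items():
  for u,v in L:
    d=back(w,(130+u/2.6,150+v/2.6),60)[:2]-C;r=np.hypot(*d);t=A0-np.arctan2(d[1],d[0]);print(n,r.round(1),t.round(4),'centre if cw edge',(t-np.arcsin(6.25/r)).round(4))
```

```text
R 129.0 0.763 centre if cw edge 0.7145
R 119.0 0.7648 centre if cw edge 0.7123
R 109.2 0.7663 centre if cw edge 0.709
boss 153.9 0.6274 centre if cw edge 0.5868
boss 154.7 0.7879 centre if cw edge 0.7475
shoeRend 129.0 0.9807 centre if cw edge 0.9322
shoeRend 109.8 0.9797 centre if cw edge 0.9227
ringR 137.7 0.9741 centre if cw edge 0.9287
```

The window end reads 0.980 rad as specified, so the calibration holds. The slot centre is about 0.712. I'll stop at about 0.65 on the shoe, lower until the tip nearly touches, release, and nudge with the trailing finger until the pin drops.

```bash
python3 -m jog '[[[0,0.5,0],2.5,0.2],[[0,0.5,0],2.5,0.2],[[0,0.25,0],1.3,0.2],[[0,0,0.1],0,0.2],[[0,0,0.1],0,0.2]]' 35
python3 -c "
from h import *
info(0.655,149)"
```

```text
time_s: 7.98
ee_pos: [545.0, 169.8, 150.6]
ee_rot: [-179.8, 0.3, 107.4]
force: [3.8, 1.1, -10.6]
gripper_width: 29.4
t 7.97 p [545.  169.8 150.6] rot [-179.8    0.3  107.4] F [  3.8   1.1 -10.6] w 29.4 | tcp table angle 0.6387 r 114.5
to th 0.655 : shift cm [0.05 0.19 0.16] turn 0.2
```

```bash
python3 -m jog '[[[0,0.1,0.08],0.3,0.2],[[0,0,0.05],0,0.2],[[0,0,0.03],0,0.2]]' 35
python3 -c "
from h import *
info(0.655,149)"
python3 -m jog '[[[0,0,0],0,0.36],[[0,0,0],0,0.42],[[0,0,0],0,0.42]]' 8
python3 -c "
from h import *
info(0.655,149)"
```

```text
time_s: 8.35
ee_pos: [545.5, 170.0, 149.0]
ee_rot: [-179.8, 0.3, 107.1]
force: [3.1, 1.3, -9.9]
gripper_width: 29.4
t 8.35 p [545.5 170.  149. ] rot [-179.8    0.3  107.1] F [ 3.1  1.3 -9.9] w 29.4 | tcp table angle 0.6436 r 114.6
to th 0.655 : shift cm [ 0.05  0.13 -0.  ] turn -0.1
time_s: 8.72
ee_pos: [544.7, 169.4, 152.2]
ee_rot: [-179.8, 0.3, 107.0]
force: [1.0, -0.1, -0.6]
gripper_width: 38.4
t 8.72 p [544.7 169.4 152.2] rot [-179.8    0.3  107. ] F [ 1.  -0.1 -0.6] w 38.4 | tcp table angle 0.6346 r 114.2
to th 0.655 : shift cm [0.09 0.23 0.32] turn -0.3
```

```bash
python3 -m jog '[[[0.04,0.15,0],0.5,0.42],[[0,0.15,0],0.7,0.42],[[0,0.08,0],0.4,0.42],[[0,0.08,0],0.4,0.42],[[0,0,0],0,0.42]]' 8
python3 -c "
from h import *
info(0.68,150)
w=grab('wrist','w4.png')
cv2.imwrite('pics/z4.png',cv2.resize(w['color'][150:300,130:430],None,fx=2.6,fy=2.6,interpolation=cv2.INTER_NEAREST)[:,:,::-1])"
```

```text
time_s: 9.35
ee_pos: [549.2, 171.1, 152.9]
ee_rot: [-179.8, 0.3, 104.8]
force: [-0.1, 0.4, 0.3]
gripper_width: 38.6
t 9.35 p [549.2 171.1 152.9] rot [-179.8    0.3  104.8] F [-0.1  0.4  0.3] w 38.6 | tcp table angle 0.6772 r 114.5
to th 0.68 : shift cm [0.05 0.03 0.29] turn -1.0
```

View pics/z4.png

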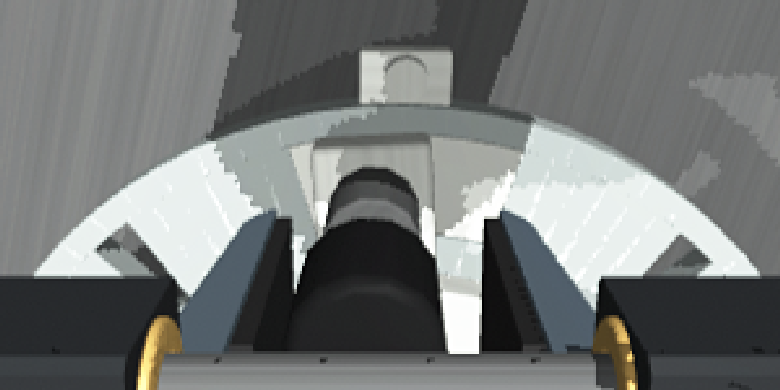

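The trailing finger is about to touch the knob, which is still at ~0.64 with the slot covered by the arm. I'll keep nudging slowly.

```bash
python3 -m jog '[[[0,0.08,0],0.2,0.42],[[0,0.08,0],0.2,0.42],[[0,0.08,0],0.3,0.42],[[0,0.08,0],0.4,0.42]]' 8
python3 -c "
from h import *
info(0.68,150)"
```

```text
time_s: 9.9
ee_pos: [549.7, 170.9, 152.6]
ee_rot: [-179.4, 0.4, 103.6]
force: [-4.3, -1.2, 2.5]
gripper_width: 38.8
t 9.9 p [549.7 170.9 152.6] rot [-179.4    0.4  103.6] F [-4.3 -1.2  2.5] w 38.8 | tcp table angle 0.6812 r 114.2
to th 0.68 : shift cm [ 0.08 -0.01  0.26] turn -2.2
```

```bash
python3 -m jog '[[[0.03,0.13,0],0,0.42],[[0.02,0.13,0],0.2,0.42],[[0,0.13,0],0.2,0.42]]' 8
python3 -c "
from h import *
info(0.68,150)"
```

```text
time_s: 10.28
ee_pos: [549.9, 170.8, 152.4]
ee_rot: [-178.9, 0.4, 103.2]
force: [-5.1, -1.2, 3.9]
gripper_width: 38.4
t 10.28 p [549.9 170.8 152.4] rot [-178.9    0.4  103.2] F [-5.1 -1.2  3.9] w 38.4 | tcp table angle 0.6818 r 114.0
to th 0.68 : shift cm [ 0.1  -0.02  0.24] turn -2.6
```

```bash
python3 -m jog '[[[0.05,0.2,0],0,0.42],[[0.05,0.2,0],0,0.42]]' 8
python3 -c "
from h import *
info(0.68,150)"
```

```text
time_s: 10.52
ee_pos: [549.9, 170.8, 152.2]
ee_rot: [-178.3, 0.6, 103.2]
force: [-6.4, -4.1, 5.4]
gripper_width: 38.8
t 10.53 p [549.9 170.8 152.2] rot [-178.3    0.6  103.2] F [-6.4 -4.1  5.4] w 38.8 | tcp table angle 0.682 r 114.1
to th 0.68 : shift cm [ 0.09 -0.02  0.22] turn -2.6
```

Run:
```python
from h import *
f=grab('side','d5.png');w=grab('wrist','w5.png')
a=cv2.resize(f['color'][140:240,255:355],(400,400),interpolation=cv2.INTER_CUBIC)
b=cv2.resize(w['color'][160:300,190:330],(400,400),interpolation=cv2.INTER_NEAREST)
cv2.imwrite('pics/z5.png',np.hstack([a,b])[:,:,::-1])
for z in(134,144):
  for th in(.643,.712):
    phi=A0-th;P=[*(C+115*np.array([np.cos(phi),np.sin(phi)]))]
    print(z,th,'side top',((proj(f,[[*P,z+18]])-[255,140])*4).round(0),'wrist top',((proj(w,[[*P,z+18]])-[190,160])*400/140).round(0),'barrel',((proj(w,[[*P,108]])-[190,160])*400/140).round(0))
```

```text
134 0.643 side top [[162. 101.]] wrist top [[228. 333.]] barrel [[240. 238.]]
134 0.712 side top [[170. 100.]] wrist top [[275. 331.]] barrel [[277. 237.]]
144 0.643 side top [[163.  91.]] wrist top [[225. 361.]] barrel [[240. 238.]]
144 0.712 side top [[171.  90.]] wrist top [[274. 360.]] barrel [[277. 237.]]
```

View pics/z5.png

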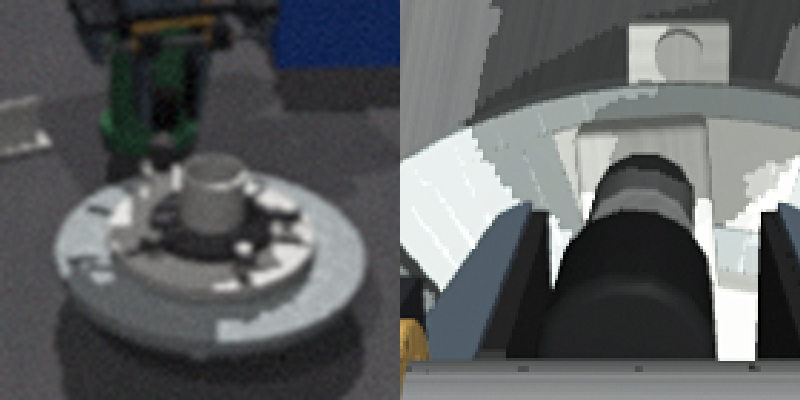

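The knob is still riding (raised) at about 0.648 rad, so friction is holding it. I'll use slightly larger nudges with a little turn-back.

```bash
python3 -m jog '[[[0,0.25,0],-0.5,0.42],[[0,0.25,0],-0.5,0.42]]' 8
python3 -c "
from h import *
info(0.68,150)"
```

```text
time_s: 10.88
ee_pos: [549.8, 171.0, 151.9]
ee_rot: [-177.6, 0.5, 104.2]
force: [-9.3, -2.1, 6.6]
gripper_width: 38.5
t 10.88 p [549.8 171.  151.9] rot [-177.6    0.5  104.2] F [-9.3 -2.1  6.6] w 38.5 | tcp table angle 0.6821 r 114.3
to th 0.68 : shift cm [ 0.07 -0.02  0.19] turn -1.6
```

Pushing from one side tilts the tool and presses down on the knob, which adds friction, so I'm stopping that. I'll re-grip centred, unload the pin, move near the slot, then relax the grip so the spring can slide the knob down between the pads.

```bash
python3 -m jog '[[[0.05,-0.3,-0.1],0,0.42],[[0,-0.2,0],0,0.42],[[0,0,0],0,0.42]]' 8
python3 - <<'E'
from h import *
info(0.648,150)
w=dict(np.load('pics/wrist.npz'));f=dict(color=0)
R=cv2.imread('pics/w1.png')
E
```

```text
time_s: 11.25
ee_pos: [547.0, 171.2, 153.3]
ee_rot: [-178.0, 0.5, 104.2]
force: [-0.7, 0.3, 0.1]
gripper_width: 38.4
t 11.25 p [547.  171.2 153.3] rot [-178.     0.5  104.2] F [-0.7  0.3  0.1] w 38.4 | tcp table angle 0.659 r 115.3
to th 0.648 : shift cm [-0.03 -0.11  0.34] turn -3.4
```

```bash
python3 -m jog '[[[-0.03,-0.08,0.25],-2,0.42],[[0,0,0],0,0.36],[[0,0,0],0,0.3],[[0,0,0],0,0.28],[[0,0,0],0,0.28]]' 5
python3 -c "
from h import *
info(0.7,150)"
python3 -m jog '[[[0,0,0],0,0.2],[[0,0,0],0,0.2],[[0,0,-0.15],0,0.2],[[0,0,-0.15],0,0.2]]' 35
python3 -c "
from h import *
info(0.7,150)"
```

```text
time_s: 11.88
ee_pos: [545.6, 170.5, 150.5]
ee_rot: [-177.9, 0.4, 106.4]
force: [-1.6, 0.6, 0.6]
gripper_width: 30.7
t 11.88 p [545.6 170.5 150.5] rot [-177.9    0.4  106.4] F [-1.6  0.6  0.6] w 30.7 | tcp table angle 0.6458 r 115.0
to th 0.7 : shift cm [0.   0.63 0.03] turn 1.7
time_s: 12.38
ee_pos: [545.6, 170.5, 150.9]
ee_rot: [-177.8, 0.4, 106.3]
force: [0.8, -0.2, -9.5]
gripper_width: 29.8
t 12.38 p [545.6 170.5 150.9] rot [-177.8    0.4  106.3] F [ 0.8 -0.2 -9.5] w 29.8 | tcp table angle 0.6458 r 115.0
to th 0.7 : shift cm [0.   0.63 0.07] turn 1.7
```

```bash
python3 -m jog '[[[0,0,-0.15],0,0.2],[[0,0.25,-0.02],1,0.2],[[0,0.2,-0.02],1,0.2],[[0,0,0],0,0.2]]' 35
python3 -c "
from h import *
info(0.712,151)"
```

```text
time_s: 12.88
ee_pos: [549.4, 171.7, 150.7]
ee_rot: [-177.6, 0.5, 104.2]
force: [-0.3, -0.4, -8.0]
gripper_width: 30.0
t 12.88 p [549.4 171.7 150.7] rot [-177.6    0.5  104.2] F [-0.3 -0.4 -8. ] w 30.0 | tcp table angle 0.68 r 115.0
to th 0.712 : shift cm [ 0.    0.37 -0.04] turn 0.3
```

```bash
python3 -m jog '[[[0,0.15,-0.03],0.6,0.2],[[0,0,0],0,0.2]]' 35
python3 -c "
from h import *
info(0.712,151)"
python3 -m jog '[[[0,0.03,0],0,0.2],[[0,0.05,0],0,0.2]]' 4
python3 -c "
from h import *
info(0.712,151)"
```

```text
time_s: 13.12
ee_pos: [550.9, 172.1, 150.8]
ee_rot: [-177.6, 0.5, 103.6]
force: [-0.9, -0.3, -10.5]
gripper_width: 29.7
t 13.12 p [550.9 172.1 150.8] rot [-177.6    0.5  103.6] F [ -0.9  -0.3 -10.5] w 29.7 | tcp table angle 0.6938 r 115.0
to th 0.712 : shift cm [ 0.    0.21 -0.03] turn -0.4
time_s: 13.38
ee_pos: [551.0, 172.0, 151.5]
ee_rot: [-177.5, 0.5, 103.6]
force: [-1.7, 0.0, -7.7]
gripper_width: 30.9
t 13.38 p [551.  172.  151.5] rot [-177.5    0.5  103.6] F [-1.7  0.  -7.7] w 30.9 | tcp table angle 0.694 r 115.0
to th 0.712 : shift cm [0.01 0.21 0.04] turn -0.4
```

```bash
python3 -m jog '[[[0,0.1,0],0.2,0.2],[[0,0.1,0],0.2,0.2]]' 3
python3 -c "
from h import *
info(0.712,151)"
```

```text
time_s: 13.62
ee_pos: [551.4, 172.1, 151.7]
ee_rot: [-177.3, 0.5, 103.1]
force: [-4.1, -0.5, -4.9]
gripper_width: 30.8
t 13.62 p [551.4 172.1 151.7] rot [-177.3    0.5  103.1] F [-4.1 -0.5 -4.9] w 30.8 | tcp table angle 0.6979 r 114.9
to th 0.712 : shift cm [0.01 0.16 0.06] turn -0.8
```

```bash
python3 -m jog '[[[0,0.13,0],0,0.2],[[0,0.13,0],0,0.2]]' 3
python3 -c "
from h import *
info(0.712,151)"
python3 -m jog '[[[0,0.13,0],0,0.2],[[0,0.13,0],0,0.2]]' 3
python3 -c "
from h import *
info(0.712,151)"
```

```text
time_s: 13.88
ee_pos: [553.3, 172.6, 151.7]
ee_rot: [-177.2, 0.5, 103.1]
force: [-2.1, -0.5, -4.4]
gripper_width: 29.9
t 13.88 p [553.3 172.6 151.7] rot [-177.2    0.5  103.1] F [-2.1 -0.5 -4.4] w 29.9 | tcp table angle 0.715 r 114.9
to th 0.712 : shift cm [ 0.01 -0.03  0.07] turn -0.9
time_s: 14.12
ee_pos: [555.5, 173.3, 151.8]
ee_rot: [-177.1, 0.5, 103.1]
force: [-5.8, -0.4, -3.0]
gripper_width: 30.4
t 14.12 p [555.5 173.3 151.8] rot [-177.1    0.5  103.1] F [-5.8 -0.4 -3. ] w 30.4 | tcp table angle 0.7347 r 115.1
to th 0.712 : shift cm [-0.02 -0.26  0.09] turn -0.9
```

Run:
```python
from h import *
f=grab('side','d6.png');w=grab('wrist','w6.png')
a=cv2.resize(f['color'][140:240,255:355],(400,400),interpolation=cv2.INTER_CUBIC)
b=cv2.resize(w['color'][160:300,190:330],(400,400),interpolation=cv2.INTER_NEAREST)
cv2.imwrite('pics/z6.png',np.hstack([a,b])[:,:,::-1])
for z in(134,144):
  for th in(.7,.735):
    phi=A0-th;P=[*(C+115*np.array([np.cos(phi),np.sin(phi)]))]
    print(z,th,'side top',((proj(f,[[*P,z+18]])-[255,140])*4).round(0),'wrist top',((proj(w,[[*P,z+18]])-[190,160])*400/140).round(0),'barrel',((proj(w,[[*P,108]])-[190,160])*400/140).round(0))
```

```text
134 0.7 side top [[169. 100.]] wrist top [[231. 338.]] barrel [[246. 242.]]
134 0.735 side top [[173.  99.]] wrist top [[255. 338.]] barrel [[265. 242.]]
144 0.7 side top [[169.  90.]] wrist top [[227. 367.]] barrel [[246. 242.]]
144 0.735 side top [[173.  90.]] wrist top [[252. 367.]] barrel [[265. 242.]]
```

View pics/z6.png

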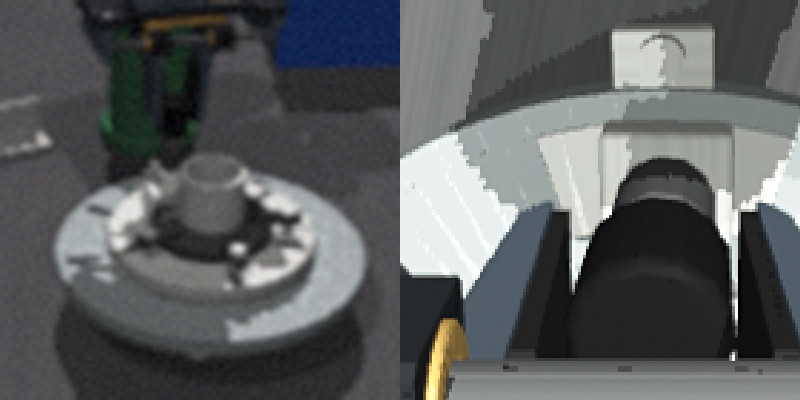

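The knob top rim has dropped to row 263, against about 289 if it were still riding. The exposed neck above the barrel has also shrunk, so the pin is down. I'll open fully, retreat straight up, and check once more.

```bash
python3 -m jog '[[[0,-0.05,0],0,0.45],[[0,0,0],0,0.7],[[0,0,0],0,1],[[0,0,0],0,1],[[0,0,0],0,1]]' 8
python3 -c "
from h import *
info(0.712,151)"
python3 -m jog '[[[0,0,-1.5],0,1],[[0,0,-2.5],0,1],[[0,0,-2.5],0,1],[[0,0,-2],0,1],[[0,0,0],0,1],[[0,0,0],0,1]]'
python3 - <<'E'
from h import *
info(0.712,151)
f=grab('side','d7.png');w=grab('wrist','w7.png')
a=cv2.resize(f['color'][140:240,255:355],(400,400),interpolation=cv2.INTER_CUBIC)
b=cv2.resize(w['color'][130:330,180:380],(400,400),interpolation=cv2.INTER_NEAREST)
cv2.imwrite('pics/z7.png',np.hstack([a,b])[:,:,::-1])
for z in(134,144):
  for th in(.71,.735):
    phi=A0-th;P=[*(C+115*np.array([np.cos(phi),np.sin(phi)]))]
    q=lambda h:((proj(w,[[*P,h]])-[180,130])*2).round(0)
    print(z,th,'side top',((proj(f,[[*P,z+18]])-[255,140])*4).round(0),'wrist top',q(z+18),'bottom',q(z-18),'barrel',q(108))
E
```

```text
time_s: 14.85
ee_pos: [560.4, 174.4, 155.5]
ee_rot: [-178.0, 0.5, 103.1]
force: [-0.6, -0.1, 0.0]
gripper_width: 77.3
t 14.85 p [560.4 174.4 155.5] rot [-178.     0.5  103.1] F [-0.6 -0.1  0. ] w 77.3 | tcp table angle 0.7783 r 115.2
to th 0.712 : shift cm [-0.   -0.75  0.48] turn -0.9
time_s: 15.6
ee_pos: [563.8, 176.0, 246.8]
ee_rot: [-178.2, 0.5, 103.1]
force: [0.4, 0.2, -0.3]
gripper_width: 91.2
t 15.6 p [563.8 176.  246.8] rot [-178.2    0.5  103.1] F [ 0.4  0.2 -0.3] w 91.2 | tcp table angle 0.81 r 116.3
to th 0.712 : shift cm [-0.01 -0.83  9.61] turn -0.8
134 0.71 side top [[170. 100.]] wrist top [[175. 181.]] bottom [[181. 156.]] barrel [[182. 151.]]
134 0.735 side top [[173.  99.]] wrist top [[183. 181.]] bottom [[187. 156.]] barrel [[188. 151.]]
144 0.71 side top [[170.  90.]] wrist top [[174. 190.]] bottom [[179. 162.]] barrel [[182. 151.]]
144 0.735 side top [[173.  90.]] wrist top [[181. 190.]] bottom [[186. 162.]] barrel [[188. 151.]]
```

View pics/z7.png

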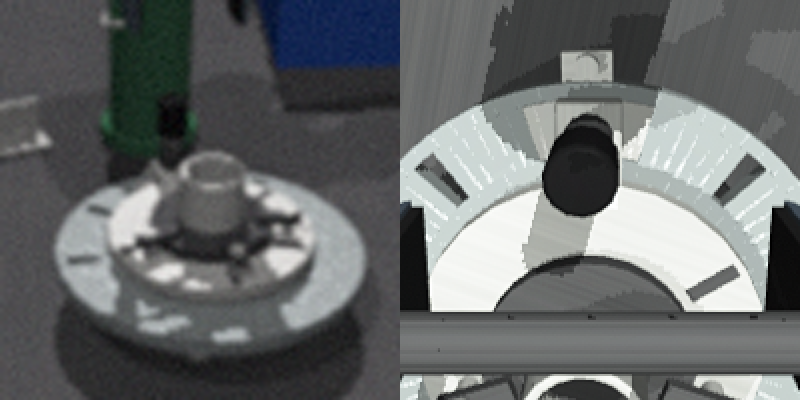

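Side view: knob at (172,95–135) in the crop. Wrist view: knob top centre at about (182,179) in the crop, which fits home (181) rather than riding (190). To be sure, I'll fit a cylinder silhouette numerically for angle and height.

Run:
```python
from h import *
def sil(f,th,h,K=8):
    phi=A0-th;c=C+115*np.array([np.cos(phi),np.sin(phi)]);t=np.linspace(0,6.283,60)
    P=[[c[0]+15*np.cos(a),c[1]+15*np.sin(a),z+h] for z in(116,152) for a in t]
    m=np.zeros((420,560),np.uint8);hull=cv2.convexHull((proj(f,P)*16).astype(np.int32));cv2.fillConvexPoly(m,hull,1,shift=4);return m.astype(bool)
f=dict(np.load('pics/wrist.npz'));g=f['color'].max(2).astype(float)
roi=np.zeros((420,560),bool);roi[180:250,240:300]=1
dark=(g<52)&roi
L=[]
for th in np.arange(.66,.78,.004):
  for h in np.arange(-4,17,1):
    s=sil(f,th,h); L.append(((s&dark).sum()/(s|dark).sum(),round(th,3),h))
L.sort(reverse=True);print('wrist',L[:6]);print('best riding',max(l for l in L if l[2]==10),'home',max(l for l in L if l[2]==0))
ys,xs=np.where(dark);print(ys.min(),ys.max(),xs.min(),xs.max())
f=dict(np.load('pics/side.npz'));g=f['color'].max(2).astype(int)
print('side column',[(r,g[r,296:300].mean().round()) for r in range(158,184)])
for h in(0,10):
  ys,xs=np.where(sil(f,.73,h));print('side rows pred',h,ys.min(),ys.max(),xs.min(),xs.max())
```

```text
wrist [(np.float64(0.8757026858213617), np.float64(0.72), np.int64(-4)), (np.float64(0.8710280373831776), np.float64(0.728), np.int64(-4)), (np.float64(0.8693217174859987), np.float64(0.712), np.int64(-4)), (np.float64(0.8691066997518611), np.float64(0.724), np.int64(-4)), (np.float64(0.8679479231246126), np.float64(0.716), np.int64(-4)), (np.float64(0.8642813078346699), np.float64(0.728), np.int64(-3))]
best riding (np.float64(0.7430289775833789), np.float64(0.728), np.int64(10)) home (np.float64(0.8335336538461539), np.float64(0.728), np.int64(0))
187 237 251 288
side column [(158, np.float64(42.0)), (159, np.float64(46.0)), (160, np.float64(46.0)), (161, np.float64(46.0)), (162, np.float64(45.0)), (163, np.float64(32.0)), (164, np.float64(30.0)), (165, np.float64(30.0)), (166, np.float64(22.0)), (167, np.float64(13.0)), (168, np.float64(11.0)), (169, np.float64(14.0)), (170, np.float64(10.0)), (171, np.float64(12.0)), (172, np.float64(11.0)), (173, np.float64(14.0)), (174, np.float64(25.0)), (175, np.float64(42.0)), (176, np.float64(42.0)), (177, np.float64(37.0)), (178, np.float64(34.0)), (179, np.float64(32.0)), (180, np.float64(31.0)), (181, np.float64(46.0)), (182, np.float64(78.0)), (183, np.float64(110.0))]
side rows pred 0 163 175 294 302
side rows pred 10 160 173 294 302
```

Both cameras say home. The knob's rows in the side image are 163–174, against 163–175 predicted for home and 160–173 for riding. The wrist fit also prefers home, at about 0.72–0.73 rad. The gripper is clear, so I'm handing in.

```bash
python3 -c "
from workcell import job_done
print(job_done())"
```

```text
the job is handed in; nothing more can be done
None
```

The index pin is in the next slot clockwise, and my last checks say it is fully home. I drew the pin by its knob and turned the table to just before the slot in the steel shoe. I then relaxed the grip and nudged it on until the spring dropped the pin in. I handed the job in at about 15.7 s, with the gripper open and well clear above the knob.

**Checks that agree:**
- **Height:** in the side camera the knob fills rows 163–174; home predicts 163–175 and riding on the ring predicts 160–173. The wrist view also fits home better than riding (overlap 0.83 against 0.74).
- **Forces:** the readings I took never passed about 12 N at the wrist.
- **Surroundings:** the arm stayed away from the tools, angle iron and caddy, and every contact reading came from the knob.

**Checks that were less clean:**
- **Slot angle:** the slot's edges put its centre at about 0.71–0.72 rad, but the final knob fits read 0.72–0.735. Part of that is pin clearance (±0.011 rad); the rest is probably calibration error.
- **Wrist fit:** the best match came out at -4 mm, the lowest height I tried. I think the dark barrel below the knob was being counted as part of it.
- **First nudge:** pushing with one finger stalled at about 9–10 N while the pin was riding on the shoe, so I backed off and re-gripped.

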